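# Feel round the rim of a brew ring for burrs

### The job

Feel the top rim of the cast ring on the sprung inspection nest for burrs: touch it lightly with the closed fingertips beside the nest's upright locating pin, run them once round the whole rim anticlockwise as seen from above without lifting off, and finish back beside the pin, then lift clear. Press so gently that the sprung table never goes down to its stop, and do not grasp, shift or lift the nest or anything standing around it.

Things in the scene. Friction and masses are not known exactly. Their poses are not given: they have to be found in the camera images.
- nest: inspection nest: a dark round steel base 144 mm across and 18 mm high with a sprung table and a ring casting on top, 2.5 kg, standing loose on the bench. Origin at the centre of its underside, z up; x points from the centre to its upright steel locating pin (12 mm thick, top 62 mm above the bench, 62 mm from the centre).
- float_table (a joint): how far the sprung table (with the ring casting on it) is pressed down, in m: 0 at rest at its upper stop, 0.014 at its lower stop. The spring needs 0.5 N to leave the upper stop and 0.7 N more for each mm, and lifts the table back by itself. It only moves straight up and down; the casting is fixed on it.
- ring: the grey cast brew ring to be felt, on the sprung table: a round open cup 46 mm high with a lower flange (84 mm across, with small lugs) round the outside; its top rim, a raised lip 62 mm across and about 5 mm wide, is 88 mm above the bench when the table is at rest. Origin at the centre of its underside, 42 mm above the bench.
- rim_centre (a point): centre of the ring casting's opening, at the height of the top of the rim (88 mm above the bench at rest). The rim is a circle round this point, with a mean radius of 31 mm; the closed fingertips of any gripper are wider than the lip, so their middle need only keep within about 10 mm of that circle.
- rim_0 (a point): start and finish: point on top of the rim beside the locating pin, 31 mm from the rim's centre
- rim_1 (a point): point on top of the rim, 60 degrees anticlockwise (seen from above) from rim_0, 31 mm from the rim's centre
- rim_2 (a point): point on top of the rim, 120 degrees anticlockwise (seen from above) from rim_0, 31 mm from the rim's centre
- rim_3 (a point): point on top of the rim, 180 degrees anticlockwise (seen from above) from rim_0, 31 mm from the rim's centre
- rim_4 (a point): point on top of the rim, 240 degrees anticlockwise (seen from above) from rim_0, 31 mm from the rim's centre
- rim_5 (a point): point on top of the rim, 300 degrees anticlockwise (seen from above) from rim_0, 31 mm from the rim's centre
- nut_tall: tall brass hexagon nut with a collar, 22x25x24 mm; a bystander, loose. Origin at the centre of its underside.
- nut_low: low brass hexagon nut, 19x22x12 mm; a bystander, loose. Origin at the centre of its underside.
- elbow: small brass pipe elbow, 39x40x18 mm; a bystander, loose. Origin at the centre of its underside.
- cap: black rubber cap, a disc 38 mm across and 13 mm high, lying beside the nest on the side of its locating pin, just outside the pin; a bystander, loose. Origin at the centre of its underside.
- ring_spare: spare ring casting like the one on the nest, but standing directly on the bench, 85x92x46 mm; a bystander, loose. Origin at the centre of its underside.
- tamper: coffee tamper standing upright, wooden grip, 58 mm across, 93 mm high; a bystander, loose. Origin at the centre of its underside.
- lever_casting: grey cast lever arm lying flat, 100x34x24 mm; a bystander, loose. Origin at the centre of its underside.
- basket: shallow bright metal filter basket, 67 mm across, 24 mm high; a bystander, loose. Origin at the centre of its underside.

How it is judged:
By the outcome, as a careful person would: the job done as asked, in the order asked, and still so for the second after the job is handed in, with the robot touching nothing.
It also fails if it takes over 48 s, if anything falls off the work surface, if the arm or the gripper's body presses on something with over 40 N, if the wrist force passes 120 N, or if a joint passes its speed limit or range.

### The arm

A 7-joint arm with a two-finger parallel gripper is mounted at the origin on the work surface; the furniture and walls round the work are solid. World frame = base frame: x ahead of the robot, y to its left, z up, the work surface at z = 0. Lengths are in m, angles in rad, forces in N, time in s.
With the tool pointing down it reaches from about 0.425 to 0.95 m from the base axis. Payload 4.7 kg.
Tool frame: the origin (TCP) lies on the centre line of the jaws, within the pads' length; the fingertips stand robot.nose_length ahead of it and the grasp point (between the pads) lies 8 mm behind it (robot.nose_length is the distance from the TCP to the fingertips, in m); z points along the fingers, y is the line along which they close (so a half turn about z gives the same grasp; the last joint's range is limited). The gripper opens to 85 mm and grips with 20 to 120 N. Pads are 22 mm wide; open, the fingers measure 114 mm over their backs; the gripper's body (76 mm by 85 mm) begins 54 mm behind the grasp point. The pads swing forward as they close: fully open they stand 13 mm farther back than shut.
Start: joints at [1.307, 0.469, -0.049, 1.532, 0.024, 1.141, -0.082], TCP at [0.157, -0.656, 0.242] pointing down, gripper open.
Joint ranges: [-2.59, 2.59], [-0.33, 1.99], [-1.39, 1.29], [0.1, 2.45], [-1.04, 4.18], [0.21, 1.99], [-2.66, 2.66]. Speed limits (rad/s): [2.57, 2.57, 3.14, 3.14, 3.14, 3.14, 3.14].

### API

Orientations are given as [roll, pitch, yaw] about the fixed x, y, z axes, in that order (R = Rz(yaw) Ry(pitch) Rx(roll)).
In Python, from plant import robot gives the robot as it stands. Calls block until the motion is done:
- robot.goto(position, orientation): joint-space move of the TCP to a pose.
- robot.move_straight(position, vel=0.15, attitude=None, contact_N=None): straight line of the TCP; attitude=None keeps the orientation; vel is the mean speed in m/s. With contact_N (N) it stops when the force on the tool has changed by that much, and returns True; else False.
- robot.move_joints(angles): joint-space move.
- robot.grip(opening, strength=None): opening from 0.0 (shut) to 1.0 (fully open); strength is the grip in N (None keeps the last); returns when the fingers have stopped.
- robot.sleep(seconds).
- robot.inverse_kinematics(position, orientation): joint angles nearest the present ones, or None.
- robot.sense(): the state.
- robot.grab_frame(name): name is "scene" or "side" or "wrist"; returns a dict with "image" (384x512x3 uint8, red, green, blue), "range_z" (384x512 float32, m along the optical axis (not along the pixel's ray), 0 where there is no reading), "fx", "fy", "cx", "cy" (pixels), "dist_coeffs" ([k1, k2, p1, p2, k3] as OpenCV has them; the pictures are not rectified), "R" (3x3) and "t" (3): a world point X has camera coordinates R X + t. Camera axes: x right, y down, z forward; pixel columns grow to the right and rows downward; lengths in m; the calibration is good to about 2 mm. A picture is of the moment at which its call begins.
A pose or a line that the arm cannot do raises robot.IKError and nothing moves.
- robot.close_job(): hands the job in; it is judged then, once.
The state is a dict: "t": time; "joint_pos": joint angles; "joint_velocities": joint speeds; "effort": joint torques, N m; "tcp_pos": TCP position; "tcp_rot": TCP orientation; "wrist_force": force on the tool from outside, world axes, zero at the start; "torque": the same for the moment, N m; "opening": opening from 0.0 (shut) to 1.0 (fully open); "gripper_force": force on a finger pad.
Only numpy, scipy, OpenCV 4.12 (cv2) and the standard library are available. Lean on these libraries where they do the work, as an engineer would, in place of code of your own. Each camera call takes 0.05 s, during which the arm holds its last target. There are 200 camera calls.

## Working session

There is one attempt and no reset: what is moved stays moved. The work goes in short steps, each a Python script; the robot and the scene stay as the last script left them, time stands still between calls to the robot, and variables do not carry over. Pictures are saved under pics/ and viewed, at most 10 in all, crops included, and the job is handed in when it is done.

```bash
ls; mkdir -p pics
python3 - <<'E'
from plant import robot
import cv2,numpy as np
s=robot.sense();print({k:np.round(v,3) for k,v in s.items()},robot.nose_length)
for n in("scene","side"):
    f=robot.grab_frame(n);cv2.imwrite(f"pics/{n}0.png",f["image"][:,:,::-1])
    np.savez(f"{n}0.npz",**f)
    print(n,f["fx"],f["cx"],f["cy"],f["dist_coeffs"],np.round(-f["R"].T@f["t"],3),np.round(f["R"],3).tolist())
E
```

```text
pics
{'t': np.float64(0.0), 'joint_pos': array([ 1.307,  0.469, -0.049,  1.534,  0.024,  1.141, -0.082]), 'joint_velocities': array([ 0.001, -0.001,  0.001,  0.002, -0.   , -0.002,  0.001]), 'effort': array([ 0.0000e+00, -5.1030e+01, -4.7000e-02, -2.3771e+01,  1.1000e-02,
        8.0000e-03,  0.0000e+00]), 'tcp_pos': array([ 0.157, -0.656,  0.241]), 'tcp_rot': array([-3.14 ,  0.   ,  0.235]), 'wrist_force': array([0.422, 0.209, 0.65 ]), 'torque': array([ 0.041,  0.058, -0.021]), 'gripper_force': np.float64(0.0), 'opening': np.float64(0.999)} 0.011
scene 395.2147663607459 266.7214190522876 196.5174978198526 [0.02953324 0.         0.         0.         0.        ] [-0.134  0.359  0.651] [[-0.466, -0.885, -0.002], [-0.516, 0.274, -0.811], [0.718, -0.377, -0.585]]
side 446.557702005322 257.1503922925674 198.22381647028817 [-0.0001391  0.         0.         0.         0.       ] [ 0.582 -0.915  0.629] [[1.0, 0.009, 0.004], [0.009, -0.501, -0.865], [-0.006, 0.865, -0.501]]
```

View pics/scene0.png

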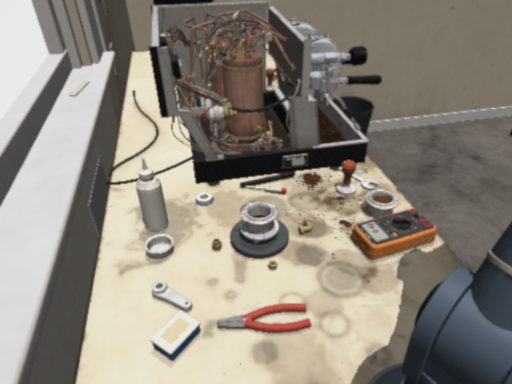

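View pics/side0.png

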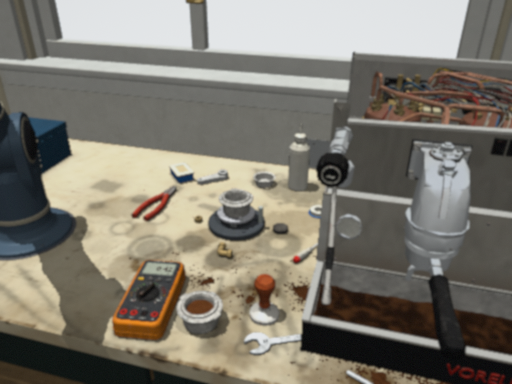

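The scene view shows the nest base at about (259,238) with the rim at (258,212). In the side view the rim is at (236,199), with the pin probably at (258,213) and the black cap at (281,228).

```bash
cat > h.py <<'E'
import cv2,numpy as np
from scipy.optimize import least_squares
def cloud(f):
    """world point for every pixel, NaN where there is no range"""
    h,w=f["range_z"].shape
    K=np.array([[f["fx"],0,f["cx"]],[0,f["fy"],f["cy"]],[0,0,1.]])
    uv=np.stack(np.meshgrid(np.arange(w),np.arange(h)),-1).reshape(-1,1,2).astype(np.float64)
    n=cv2.undistortPoints(uv,K,np.asarray(f["dist_coeffs"],float))[:,0]
    z=f["range_z"].reshape(-1,1).astype(float);z=np.where(z>0,z,np.nan)
    return ((np.hstack([n*z,z])-f["t"])@f["R"]).reshape(h,w,3)
def circle(p):
    r=least_squares(lambda q:np.hypot(*(p-q[:2]).T)-q[2],[*p.mean(0),.031],loss="soft_l1",f_scale=.002)
    return r.x
E
python3 - <<'E'
from h import *
for n,(u,v) in(("scene",(259,225)),("side",(237,212))):
    f=dict(np.load(n+"0.npz"));P=cloud(f)
    Q=P[v-45:v+45,u-45:u+60].reshape(-1,3);Q=Q[~np.isnan(Q[:,2])]
    print(n,"z pct",np.round(np.percentile(Q[:,2],[2,20,50,90,97,99.5]),3))
    r=Q[(Q[:,2]>.082)&(Q[:,2]<.095)];c=circle(r[:,:2]);print("rim",len(r),np.round(c,4),np.median(r[:,2]))
    rho=np.hypot(*(Q[:,:2]-c[:2]).T)
    p=Q[(rho>.052)&(rho<.075)&(Q[:,2]>.03)]
    print("pin",len(p),np.round(p.mean(0),4),np.round(p[:,2].max(),3),np.degrees(np.arctan2(*(np.median(p[:,:2],0)-c[:2])[::-1])))
    b=Q[(abs(Q[:,2]-.018)<.004)&(rho<.08)];print("base",len(b),np.round((b.min(0)+b.max(0))/2,4))
    k=Q[(rho>.074)&(rho<.13)&(Q[:,2]>.008)&(Q[:,2]<.02)];print("cap-ish",len(k),np.round(np.median(k,0),3))
E
```

```text
scene z pct [-0.003 -0.001  0.001  0.044  0.084  0.088]
rim 413 [0.5171 0.0398 0.0333] 0.08484603866200818<stdin>:9: RuntimeWarning: Mean of empty slice.
  ret = um.true_divide(
Traceback (most recent call last):
ValueError: zero-size array to reduction operation maximum which has no identity
```

Run:
```python
from h import *
f=dict(np.load("side0.npz"));P=cloud(f);u,v=237,212
Q=P[v-45:v+45,u-45:u+60].reshape(-1,3);Q=Q[~np.isnan(Q[:,2])]
r=Q[(Q[:,2]>.085)&(Q[:,2]<.095)];c=circle(r[:,:2]);print("rim",len(r),np.round(c,4))
rho=np.hypot(*(Q[:,:2]-c[:2]).T)
p=Q[(rho>.052)&(rho<.075)&(Q[:,2]>.03)];print("pin",len(p),np.round(np.median(p,0),4),p[:,2].max() if len(p) else 0)
k=Q[(rho>.08)&(rho<.13)&(Q[:,2]>.009)&(Q[:,2]<.02)];print("cap",len(k),np.round(np.median(k,0),3))
A=np.concatenate([cloud(dict(np.load(n+"0.npz"))).reshape(-1,3) for n in("scene","side")])
A=A[~np.isnan(A[:,2])]
xs=np.arange(-.2,1.2,.1);ys=np.arange(-.8,.8,.1)
print("x cols",np.round(xs,1))
for y in ys[::-1]:
    print(f"{y:5.1f}",*[f"{m.max():5.2f}" if len(m:=A[(A[:,0]>=x)&(A[:,0]<x+.1)&(A[:,1]>=y)&(A[:,1]<y+.1),2])>3 else "  .  " for x in xs])
from plant import robot
s=robot.inverse_kinematics([.517,.04,.35],[np.pi,0,0]);print(s)
```

```text
rim 98 [0.5228 0.0349 0.0308]
pin 55 [0.5845 0.0217 0.0483] 0.06285075965223483
cap 179 [0.617 0.004 0.011]
x cols [-0.2 -0.1  0.   0.1  0.2  0.3  0.4  0.5  0.6  0.7  0.8  0.9  1.   1.1]
  0.7   .     .     .     .     .     .     .     .     .     .     .     .     .     .  
  0.6  0.46  0.33  0.33  0.33  0.33   .     .     .     .     .     .     .     .     .  
  0.5  0.27  0.27  0.33  0.33  0.33  0.48  0.48  0.33   .     .     .     .     .     .  
  0.4  0.12  0.12  0.27  0.28  0.28  0.48  0.47  0.33  0.33  0.33  0.33  0.33   .     .  
  0.3  0.12  0.12  0.00  0.00  0.03  0.03  0.27  0.27  0.27  0.28  0.33  0.33  0.33  0.50
  0.2   .    0.00  0.00  0.00  0.00  0.03  0.03  0.03  0.20  0.17  0.28  0.28  0.28  0.51
  0.1   .    0.00  0.01  0.00  0.02  0.02  0.02  0.03  0.00  0.41  0.41  0.41  0.41  0.01
 -0.0 -0.61  0.34  0.35  0.01  0.02  0.02  0.09  0.09  0.01  0.27  0.40  0.41  0.41  0.41
 -0.1   .    0.22  0.37  0.01  0.00  0.01  0.04  0.08  0.02  0.39  0.42  0.40  0.40  0.41
 -0.2   .    0.01  0.01  0.00  0.01  0.05  0.04  0.02  0.40  0.40  0.40  0.40  0.40  0.41
 -0.3   .     .    0.00  0.00  0.00  0.06  0.05  0.09  0.39  0.40  0.39  0.39  0.40  0.41
 -0.4   .     .   -0.01  0.00  0.00  0.05  0.05  0.05  0.37  0.36  0.37  0.35  0.39  0.40
 -0.5   .     .     .     .     .     .    0.00  0.00  0.10  0.21  0.28  0.34  0.36  0.09
 -0.6   .     .     .     .     .     .     .     .     .    0.22  0.23   .    0.22  0.08
 -0.7   .     .     .     .     .     .     .     .     .     .     .     .     .     .  
 -0.8   .     .     .     .     .     .     .     .     .     .     .     .     .     .  
[ 0.5778565   0.22325027 -0.86761315  1.71268209  0.1768184   1.28738713
 -1.89805723]
```

Run:
```python
from h import *
from plant import robot
R=robot
p=np.array(R.sense()["tcp_pos"]);o=R.sense()["tcp_rot"]
R.move_straight([p[0]*.76,p[1]*.76,.33],vel=.3)
q=np.array(R.sense()["joint_pos"]);print(q.round(3))
q[0]=-.05;q[2]=q[4]=0;R.move_joints(q)
s=R.sense();print(s["t"],np.round(s["joint_pos"],3),np.round(s["tcp_pos"],3),np.round(s["tcp_rot"],3))
R.grip(0.0)
f=R.grab_frame("wrist");np.savez("w0.npz",**f);cv2.imwrite("pics/w0.png",f["image"][:,:,::-1])
s=R.sense();print(s["t"],s["opening"],np.round(-f["R"].T@f["t"],3),np.round(f["R"],2).tolist())
```

```text
[ 1.314  0.136 -0.068  1.79   0.01   1.216 -0.092]
3.0917 [-4.900e-02  1.360e-01  1.000e-03  1.790e+00  0.000e+00  1.216e+00
 -9.200e-02] [ 0.514 -0.018  0.33 ] [-3.142  0.     1.526]
3.9083 -0.005594265740016705 [0.518 0.051 0.461] [[1.0, -0.04, -0.0], [-0.04, -0.96, 0.27], [-0.01, -0.27, -0.96]]
```

View pics/w0.png

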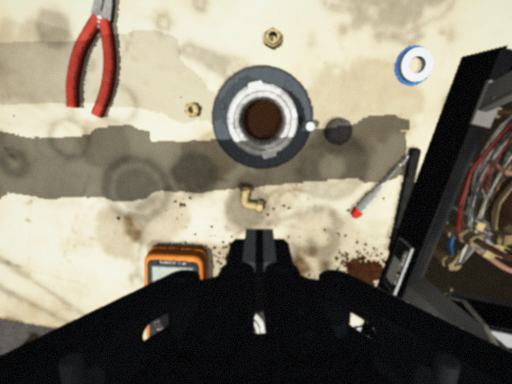

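The wrist view shows the rim centred near (264,119), the pin at (311,126), the cap at (338,131), and the closed fingertips at about (260,235).

Run:
```python
from h import *
f=dict(np.load("w0.npz"));P=cloud(f)
D=P[60:180,205:365];I=f["image"][60:180,205:365]
m=~np.isnan(D[...,2]);Q=D[m];C=I[m].astype(int)
r=Q[(Q[:,2]>.082)&(Q[:,2]<.096)];c=circle(r[:,:2])
print("rim",len(r),np.round(c,4),np.round(np.percentile(r[:,2],[10,50,90]),4))
top=Q[(Q[:,2]>.0855)&(Q[:,2]<.096)];print("top",len(top),circle(top[:,:2]).round(4))
rho=np.hypot(*(Q[:,:2]-c[:2]).T)
for lo in(.03,.045,.055):
    p=Q[(rho>.05)&(rho<.076)&(Q[:,2]>lo)];d=np.median(p[:,:2],0)-c[:2];print("pin",len(p),np.median(p,0).round(4),np.hypot(*d).round(4),np.degrees(np.arctan2(d[1],d[0])).round(1))
# dark base disc (colour contour) cast on z=.018
k=(rho<.1)&(abs(Q[:,2]-.018)<.003);b=Q[k][:,:2]
e=cv2.minEnclosingCircle(b[np.hypot(*(b-c[:2]).T)<.078].astype(np.float32));print("base",e)
# colour: bright pin pixel centroid, ray onto z=.062
K=np.array([[f["fx"],0,f["cx"]],[0,f["fy"],f["cy"]],[0,0,1.]])
def ray(u,v,z):
    n=cv2.undistortPoints(np.array([[[u,v]]],float),K,f["dist_coeffs"])[0,0]
    d=f["R"].T@np.array([*n,1]);o=-f["R"].T@f["t"];return o+d*(z-o[2])/d[2]
print("pin ray",ray(311,126,.062).round(4),"rimc ray",ray(264,119,.088).round(4),"cap",ray(338,131,.013).round(4))
```

```text
rim 2283 [0.5204 0.037  0.0349] [0.0825 0.0844 0.0883]
top 938 [0.5205 0.0371 0.0314]
pin 96 [0.5796 0.0281 0.0606] 0.0598 -8.5
pin 80 [0.5806 0.028  0.0612] 0.0609 -8.5
pin 72 [0.5808 0.028  0.0614] 0.061 -8.5
base ((0.5203100442886353, 0.03686894476413727), 0.07195020467042923)
pin ray [0.5833 0.0268 0.062 ] rimc ray [0.5233 0.0389 0.088 ] cap [0.6301 0.0151 0.013 ]
```

```bash
cat > touch.py <<'E'
from h import *
from plant import robot as R
c=np.array([.5205,.037]);a0=np.radians(-8.5);rad=.031
at=lambda a,z:[*(c+rad*np.array([np.cos(a),np.sin(a)])),z]
fz=lambda:np.mean([R.sense()["wrist_force"][2] for _ in range(5)])
E
python3 - <<'E'
from touch import *
R.move_straight(at(a0,.17),vel=.2);R.move_straight(at(a0,.108),vel=.06);R.sleep(.3)
f0=fz();print("base",R.sense()["wrist_force"],R.sense()["tcp_pos"])
hit=R.move_straight(at(a0,.0945),vel=.01,contact_N=1.5)
R.sleep(.2);s=R.sense();print(hit,s["t"],np.round(s["tcp_pos"],4),"dF",fz()-f0,s["wrist_force"])
open("f0","w").write(str(f0))
f=R.grab_frame("wrist");cv2.imwrite("pics/w1.png",f["image"][:,:,::-1])
E
```

```text
base [-0.02231304 -0.51255564 -0.78665594] [0.55125582 0.03248115 0.10822502]
True 7.5583 [0.551  0.0324 0.0975] dF 2.246370283489102 [ 0.7134214  -0.23380784  1.45971434]
```

View pics/w1.png

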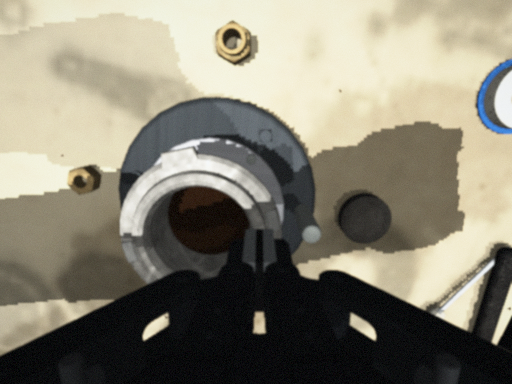

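The picture shows the closed tips at about (262,240), on the right-hand side of the rim next to the pin at (312,234). The 2.2 N reading at z = 0.0975 fits about 2 mm of spring travel. Next I run the circle.

Run:
```python
from touch import *
f0=float(open("f0").read());z=.0960;log=[]
R.move_straight(at(a0,z),vel=.01)
for i in range(1,25):
    R.move_straight(at(a0+i*np.pi/12,z),vel=.025)
    s=R.sense();d=fz()-f0;log.append((i*15,round(d,1),np.round(s["tcp_pos"],4).tolist()))
    if d<1.5:z-=.0004
    elif d>4.5:z+=.0004
    if R.sense()["t"]>42:break
for l in log:print(*l)
print(R.sense()["t"],z)
f=R.grab_frame("wrist");cv2.imwrite("pics/w2.png",f["image"][:,:,::-1])
```

```text
15 4.2 [0.5512, 0.0409, 0.096]
30 3.4 [0.5494, 0.0491, 0.0961]
45 4.0 [0.5452, 0.056, 0.096]
60 3.6 [0.5394, 0.0616, 0.0959]
75 3.0 [0.5324, 0.0658, 0.0959]
90 3.9 [0.5246, 0.0678, 0.0959]
105 2.7 [0.5165, 0.0678, 0.096]
120 2.4 [0.5085, 0.0657, 0.0959]
135 3.5 [0.5016, 0.0617, 0.0959]
150 2.9 [0.4958, 0.0559, 0.0959]
165 3.1 [0.4917, 0.0489, 0.0959]
180 4.2 [0.4896, 0.041, 0.0959]
195 3.1 [0.4894, 0.033, 0.0959]
210 3.5 [0.4919, 0.025, 0.096]
225 2.9 [0.4958, 0.0182, 0.096]
240 2.5 [0.5016, 0.0122, 0.096]
255 4.1 [0.5085, 0.0084, 0.096]
270 2.7 [0.5166, 0.0062, 0.0961]
285 2.7 [0.5245, 0.0062, 0.0961]
300 4.0 [0.5325, 0.0083, 0.0961]
315 2.6 [0.5395, 0.0124, 0.0961]
330 3.7 [0.5453, 0.0182, 0.0961]
345 3.2 [0.5493, 0.0252, 0.0961]
360 3.8 [0.5514, 0.0331, 0.096]
19.3 0.096
```

Run:
```python
from touch import *
R.move_straight(at(a0,.11),vel=.03);R.move_straight([.514,-.018,.33],vel=.12);R.sleep(.5)
f=R.grab_frame("wrist");P=cloud(f)[60:180,205:365];Q=P[~np.isnan(P[...,2])]
t=Q[(Q[:,2]>.0855)&(Q[:,2]<.096)];x=circle(t[:,:2]);rho=np.hypot(*(Q[:,:2]-x[:2]).T)
p=np.median(Q[(rho>.05)&(rho<.076)&(Q[:,2]>.045)],0);print(x.round(4),p.round(4),np.median(t[:,2]),R.sense()["t"],R.sense()["wrist_force"])
cv2.imwrite("pics/w3.png",f["image"][:,:,::-1])
```

```text
[0.5205 0.0372 0.0314] [0.5802 0.0278 0.061 ] 0.08771366555792182 22.575 [ 0.654615   -0.43479543  0.29471679]
```

View pics/w3.png

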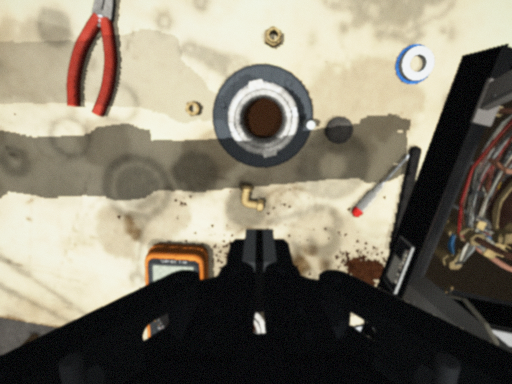

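The picture matches the one taken before the touch: rim at (264,118), pin at (311,125), cap at (338,130), and nothing has shifted. The arm is clear.

```bash
python3 -c "
from plant import robot
print(robot.close_job())"
```

```text
the job is handed in; nothing more can be done
None
```

I ran the closed fingertips once anticlockwise round the whole rim, from the pin back to the pin, in continuous contact at about 2.4–4.2 N (the table's stop needs about 10 N), then lifted clear with nothing shifted and handed the job in at about 23 s.

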